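# Load the jar warmer and set its dial

### The job

Unstack the two ceramic jars and stand them in the two empty cells of the jar warmer, one jar to a cell, keeping them upright and setting them down gently. When both jars are in, turn the warmer's dial until its pointer clicks into the two-dot (orange) setting. Leave the jar that is already in the warmer and everything else on the bench as it is.

Things in the scene. Friction and masses are not known exactly. Their poses are not given: they have to be found in the camera images.
- jar_up: Upper jar of the stack of two, cream with a blue shoulder: stoneware jar with its flat lid on (one piece to handle): straight round body 64 mm diameter, 96 mm tall, about 0.4 kg, rigid; origin at the centre of its underside, z up the jar. It stands loose on the flat lid of jar_low.
- jar_low: Lower jar of the stack, cream with a brown shoulder: stoneware jar with its flat lid on (one piece to handle): straight round body 64 mm diameter, 96 mm tall, about 0.4 kg, rigid; origin at the centre of its underside, z up the jar. It stands on the bench.
- jar_in: Jar already in the warmer, cream with a green shoulder, same size and make; it stands in one of the three cells (which one varies) and stays there. Origin at the centre of its underside.
- mat_a: Round teal silicone mat, 56 mm diameter and 2 mm thick, fixed at the centre of the floor of one empty cell of the warmer; origin at the centre of its underside, which lies 105 mm above the bench. The jar stands on it, so a loaded jar's underside is 107 mm above the bench.
- mat_b: The same kind of mat in the other empty cell.
- warmer: Electric three-jar warmer, white plastic, fixed: 214 mm front to back (x), 262 mm wide (y; 288 over the side grips), 150 mm high. Origin on the bench under its middle; x from its front (towards the robot) to its back, y to its left, z up. The open back part is a row of three steel cells along y; the front part (x -108 to +6 mm) is a panel sloping up from 89 to 150 mm height, 28 degrees from level.
- cell_1 (a point): Floor centre of the middle cell (warmer x +56 mm, y 0, 105 mm up); the other two cells are 81 mm to either side along the warmer's y. Axes as the warmer. Each cell is 76 x 76 mm inside and 45 mm deep: the rim and the 5 mm dividers are 150 mm above the bench, outer walls 12 mm thick. Loaded jars stand about 52 mm out of the cells and 17 mm apart.
- dial_axis (a point): Fixed point on the sloping panel's face at the dial's centre. z: out of the panel along the dial's axis (28 degrees from vertical, leaning to the front); x: up the slope; y: to the left. The four marks, clockwise and 0.6 rad apart: white ring (off) 0.9 rad left of x, one yellow dot 0.3 left, two orange dots 0.3 right, three red dots 0.9 right; dots in a line outward, 33 to 67 mm from the centre.
- dial_grip (a point): Point on the dial's axis 30 mm out from the panel's face, a good height for the TCP. Turns with the dial: z out of the panel, x along the grip bar to the end with the white pointer line. The dial: black round skirt, 60 mm diameter, its top 10 mm out from the panel's face; across it a grip bar 60 mm long (x), 14 mm thick (y), reaching from 10 to 39 mm out.
- dial (a joint): Angle of the dial in rad, growing clockwise as seen facing the panel: 0 off, 0.6 one dot, 1.2 two dots, 1.8 three dots; end stops at -0.05 and 1.85. A spring detent (up to 0.08 N m) pulls it to the nearest of the four and holds it there. It is found at off or one dot.
- airtight_box: Bystander: red plastic airtight box with white latches, 112 x 157 x 75 mm, loose; origin under its centre.
- strainer: Bystander: stainless steel strainer, bowl 120 mm across, 44 mm high, with a 115 mm handle to its -y; loose; origin under the bowl's centre.
- pestle: Bystander: wooden pestle lying along its x, 190 mm long, 44 mm thick, loose; origin under its middle, on the bench.
- mortar: Bystander: grey stone mortar, 120 mm across, 75 mm high; origin under its centre.
- oil_bottle: Bystander: amber glass bottle, 64 mm across, 190 mm tall, loose; origin under its centre.
- tumbler: Bystander: steel tumbler, 68 mm across the rim, 95 mm tall, loose; origin under its centre.
Things that resemble listed ones, but are neither listed nor needed, are in the scene too. Leave any red or turquoise look-alike of the jar_up alone. What is shaped like the jar_in but red is not meant.

How it is judged:
By the outcome, as a careful person would: the job done as asked, in the order asked, and still so for the second after the job is handed in, with the robot touching nothing.
It also fails if it takes over 72 s, if anything falls off the work surface, if the arm or the gripper's body presses on something with over 40 N, if the wrist force passes 120 N, or if a joint passes its speed limit or range.

### The arm

A 6-joint arm with a two-finger parallel gripper is mounted at the origin on the work surface. World frame = base frame: x ahead of the robot, y to its left, z up, the work surface at z = 0. Lengths are in m, angles in rad, forces in N, time in s.
With the tool pointing down it reaches from about 0.325 to 0.85 m from the base axis. Payload 4.4 kg.
Tool frame: the origin (TCP) lies between the finger pads, 19 mm behind the fingertips; this is the grasp point; z points along the fingers, y is the line along which they close (so a half turn about z gives the same grasp; the last joint's range is limited). The gripper opens to 94 mm and grips with 3 to 60 N. Pads are 16 mm wide; open, the fingers measure 119 mm over their backs; the gripper's body (75 mm by 177 mm) begins 78 mm behind the grasp point.
Start: joints at [1.183, 0.207, 1.542, -0, 1.393, -0.15], TCP at [0.135, 0.559, 0.224] pointing down, gripper open.
Joint ranges: [-2.73, 2.73], [-0.86, 2.22], [0.23, 2.46], [-1.11, 4.25], [0.08, 2.63], [-2.82, 2.82]. Speed limits (rad/s): [2.79, 2.79, 3.14, 3.14, 3.14, 3.14].

### API

Orientations are given as a unit quaternion [x, y, z, w].
In Python, from bench import manip gives the robot as it stands.
- The arm moves only by the tool apply_moves, never from a script. Its arguments are lists of equal length, an entry for each row: "turn": the turn, a rotation vector about the tool's x, y, z each as a share of pi/2 rad, from -1 to 1, a list of three; "linear": the shift along the tool's x, y, z each as a share of 0.2 m, from -1 to 1, a list of three; "gripper": the finger opening in mm, from 0 to 94. A call has 1 to 5 rows; each row is the pose to reach, as a shift and turn from the pose commanded when the call began, along the tool's axes at that moment; what a row does not reach only later rows make up. A row lasts 1/12 s, in which the tool goes at most 41.7 mm and 7.16 degrees, less where a joint would pass 70% of its speed; a pose out of reach is approached as far as the arm can. A call with a number of a shift or a turn outside -1 to 1 is refused whole. A call with a gripper value outside its range is refused whole. The fingers move at their own pace and stop on an object; "grip_force" is the grip in N (left out, the last holds). Time passes only in rows, so rows that repeat a pose let the fingers close. It gives the time, the measured TCP pose, the force, the opening and the grip force at its end, in the units of the state.
- manip.read_state(): the state, without advancing time (a new reading comes with each control period).
- manip.grab_frame(name): name is "side" or "top"; returns the picture (384x512x3 uint8, red, green, blue); there is no depth.
- manip.camera_info(name): a dict with "fx", "fy", "cx", "cy" (pixels), "extrinsics" (4x4, takes a point from camera to world coordinates). Camera axes: x right, y up, looking along -z (the intrinsics and any distortion apply to the point x, -y, -z); pixel columns grow to the right and rows downward; lengths in m; the calibration is good to about 2 mm. A picture is of the moment at which its call begins. camera_info takes no time and is no camera call.
- manip.hand_in(): hands the job in; it is judged then, once.
Trained networks look in the newest picture that a camera, given by its name, has taken for a name from the list of things; names that differ only in an ending like _2 or _b are one class to them, and where a whole thing is asked for, a point or a joint stands for the part that bears it (a point fixed in the world has none). Each returns a list of dicts, best first, with "confidence" (0 to 1); they miss things now and then, are a little off and sometimes report something else, mostly with a low value. They report only what shows in the picture. A call takes as long as a camera call. They do not tell look-alikes from the thing itself.
- manip.boxes_of(camera, name): "uv" ([column, row] in pixels, amid what is visible of it).
- manip.cut_out(camera, name): "mask" (384x512 bool, what is visible of it) and "uv" ([column, row] in pixels, amid what is visible of it).
The state is a dict: "time_s": time; "q": joint angles; "joint_vel": joint speeds; "tau": joint torques, N m; "position": TCP position; "ee_rot": TCP orientation; "wrist_force": force on the tool from outside, world axes, zero at the start; "ft_torque": the same for the moment, N m; "grip_width": finger opening in m; "grip_force": force on a finger pad.
Only numpy, scipy, OpenCV 4.12 (cv2) and the standard library are available. Lean on these libraries where they do the work, as an engineer would, in place of code of your own. Each camera call takes 0.05 s, during which the arm holds its last target. There are 200 camera calls.

## Working session

There is one attempt and no reset: what is moved stays moved. The work goes in short steps, Python scripts to look and compute and a tool call to move; the robot and the scene stay as the last step left them, time stands still between calls to the robot, and variables do not carry over. Pictures are saved under pics/ and viewed, at most 10 in all, crops included, and the job is handed in when it is done.

Besides the shell and the picture viewer there is one more tool, called after "Emit:" as name(argument=value, ...), one argument or row to a line, values as JSON. apply_moves: Moves the arm, as the interface text tells. Shift numbers are shares of 0.2 m and turn numbers shares of pi/2 rad, none past 1 either way. Its arguments: {"type":"object","properties":{"turn":{"type":"array"},"linear":{"type":"array"},"gripper":{"type":"array"},"grip_force":{"type":"number"}},"required":["turn","linear","gripper"]}

```bash
mkdir -p pics; ls; python3 - <<'E'
from bench import manip
import cv2,numpy as np
for n in("side","top"):
    f=manip.grab_frame(n); cv2.imwrite(f"pics/{n}0.png",cv2.cvtColor(f,cv2.COLOR_RGB2BGR))
    c=manip.camera_info(n); print(n,{k:(np.round(v,4).tolist()) for k,v in c.items()})
    for k in["jar_up","jar_low","jar_in","mat_a","warmer","dial"]:
        print(k,[(np.round(d['uv']).tolist(),round(d['confidence'],2)) for d in manip.boxes_of(n,k)])
s=manip.read_state();print(s)
E
```

```text
pics
side {'fx': 439.1634, 'fy': 439.1634, 'cx': 249.2602, 'cy': 185.5415, 'extrinsics': [[-0.9074, 0.3028, -0.2913, 0.2211], [-0.4202, -0.6535, 0.6297, 0.7382], [0.0003, 0.6938, 0.7202, 0.9816], [0.0, 0.0, 0.0, 1.0]]}
jar_up [([171.0, 342.0], 0.95), ([232.0, 270.0], 0.71), ([202.0, 283.0], 0.7)]
jar_low [([209.0, 314.0], 0.59)]
jar_in [([271.0, 146.0], 0.96), ([244.0, 194.0], 0.69), ([210.0, 162.0], 0.53), ([271.0, 131.0], 0.41)]
mat_a [([256.0, 174.0], 0.65), ([242.0, 194.0], 0.6)]
warmer [([271.0, 200.0], 0.94), ([273.0, 145.0], 0.46)]
dial [([295.0, 187.0], 0.67)]
top {'fx': 349.7684, 'fy': 349.7684, 'cx': 258.841, 'cy': 188.016, 'extrinsics': [[-0.0146, 0.9886, -0.1499, 0.4083], [-0.9999, -0.0154, -0.0044, 0.0017], [-0.0067, 0.1498, 0.9887, 1.1252], [0.0, 0.0, 0.0, 1.0]]}
jar_up [([118.0, 195.0], 0.98), ([146.0, 198.0], 0.96), ([195.0, 208.0], 0.7)]
jar_low [([396.0, 195.0], 0.65), ([166.0, 211.0], 0.5)]
jar_in [([310.0, 186.0], 0.93), ([351.0, 175.0], 0.58)]
mat_a [([283.0, 185.0], 0.76), ([253.0, 184.0], 0.63)]
warmer [([273.0, 209.0], 0.67), ([299.0, 130.0], 0.47)]
dial [([275.0, 223.0], 0.9)]
{'time_s': 0.7, 'q': array([ 1.18250457e+00,  2.06554588e-01,  1.54148252e+00,  1.62431925e-05,
        1.39352160e+00, -1.50475052e-01]), 'joint_vel': array([-0.00236255, -0.00072167,  0.00159681, -0.00164813, -0.00077922,
       -0.00075738]), 'tau': array([ 1.36800832e-04, -3.70755243e+01, -2.81688398e+01,  6.99265441e-02,
        2.73144536e-02, -5.22499697e-07]), 'position': array([0.135454  , 0.55882507, 0.2242808 ]), 'ee_rot': array([ 1.18629763e-01,  9.92938557e-01,  1.84901944e-05, -3.18840025e-06]), 'wrist_force': array([-0.39386372, -0.36945655,  0.46139698]), 'ft_torque': array([-0.0401655 , -0.02792083, -0.02951239]), 'grip_force': 0.0, 'grip_width': 0.09395547368788158}
```

View pics/side0.png

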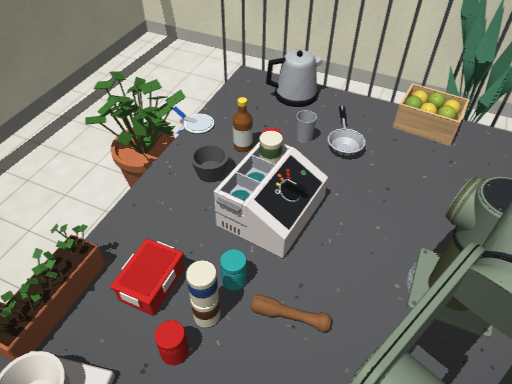

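View pics/top0.png

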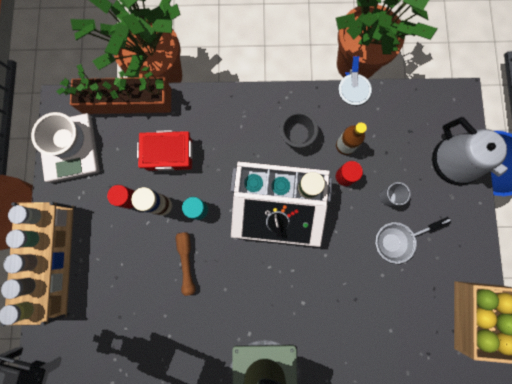

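Side view: the stack is cream/blue over cream/brown at about (204,290). The look-alikes are red at (171,342) and turquoise at (233,270), plus a red one behind jar_in at (270,135). Top view: stack (145,199), red (118,195), turquoise (193,208), red (350,173), and jar_in in the right cell at (313,184). I choose the blue/brown stack and will check it in a close crop.

```bash
cat > h.py <<'E'
from bench import manip
import numpy as np, cv2
from scipy.spatial.transform import Rotation as R
def cam(n):
    c=manip.camera_info(n); return c,np.array(c["extrinsics"])
def ray(n,uv):
    c,E=cam(n); d=np.array([(uv[0]-c["cx"])/c["fx"],-(uv[1]-c["cy"])/c["fy"],-1.]); return E[:3,3],E[:3,:3]@d
def atz(n,uv,z):
    o,d=ray(n,uv); return o+d*(z-o[2])/d[2]
def proj(n,P):
    c,E=cam(n); p=(np.atleast_2d(P)-E[:3,3])@E[:3,:3]; return np.c_[c["cx"]-c["fx"]*p[:,0]/p[:,2], c["cy"]+c["fy"]*p[:,1]/p[:,2]]
E
python3 - <<'E'
from h import *
for n,items in(("top",["jar_up","jar_low","jar_in","mat_a","dial","warmer"]),("side",["jar_up","jar_low","jar_in","mat_a","dial"])):
    for k in items:
        for d in manip.cut_out(n,k):
            m=d["mask"].astype(np.uint8); ys,xs=np.nonzero(m)
            if len(xs)==0: continue
            z={"mat_a":.107,"jar_in":.2,"jar_up":.19,"dial":.14,"jar_low":.09,"warmer":.15}[k]
            print(n,k,round(d["confidence"],2),"uv",np.round(d["uv"],1),"cen",round(xs.mean(),1),round(ys.mean(),1),"bb",xs.min(),xs.max(),ys.min(),ys.max(),len(xs),"xy",np.round(atz(n,(xs.mean(),ys.mean()),z)[:2],3))
a=cv2.imread("pics/top0.png");b=cv2.imread("pics/side0.png")
c1=cv2.resize(a[150:255,95:225],None,fx=3,fy=3,interpolation=cv2.INTER_CUBIC)
c2=cv2.resize(a[150:255,225:335],None,fx=3.6,fy=3.6,interpolation=cv2.INTER_CUBIC)
out=np.zeros((600,800,3),np.uint8)
c2=cv2.resize(a[155:250,225:335],None,fx=7,fy=6.2,interpolation=cv2.INTER_CUBIC)
cv2.imwrite("pics/w.png",c2)
c1=cv2.resize(a[170:240,100:220],None,fx=3.3,fy=3.3,interpolation=cv2.INTER_CUBIC)
c3=cv2.resize(b[240:375,150:260],None,fx=3.5,fy=3.5,interpolation=cv2.INTER_CUBIC)
out[:c1.shape[0],:c1.shape[1]]=c1; out[:c3.shape[0],400:400+c3.shape[1]]=c3
cv2.imwrite("pics/s.png",out)
E
```

```text
top jar_up 0.9 uv [116.9 196.9] cen 120.5 196.8 bb 107 133 186 208 491 xy [0.532 0.38 ]
top jar_up 0.76 uv [148.  201.7] cen 146.6 200.6 bb 131 162 188 213 624 xy [0.521 0.309]
top jar_up 0.46 uv [396.6 194.9] cen 394.7 194.7 bb 379 409 183 205 566 xy [ 0.526 -0.359]
top jar_low 0.65 uv [164.4 208.8] cen 165.4 206.9 bb 157 172 196 215 185 xy [0.513 0.285]
top jar_in 0.78 uv [349.  173.4] cen 348.5 173.5 bb 335 361 161 186 510 xy [ 0.584 -0.236]
top jar_in 0.77 uv [310.3 186.3] cen 310.5 185.3 bb 298 324 172 199 556 xy [ 0.554 -0.133]
top jar_in 0.6 uv [297.4 130. ] cen 298.6 129.2 bb 280 318 111 148 1159 xy [ 0.71  -0.106]
top jar_in 0.47 uv [396.6 240.9] cen 399.5 241.2 bb 375 449 218 263 1428 xy [ 0.403 -0.359]
top mat_a 0.82 uv [282.5 186.1] cen 279.7 185.7 bb 271 289 177 195 279 xy [ 0.569 -0.055]
top mat_a 0.54 uv [253.4 185.4] cen 252.9 183.0 bb 244 262 174 192 287 xy [0.578 0.024]
top dial 0.76 uv [274.3 221.8] cen 277.3 223.6 bb 268 287 213 237 347 xy [ 0.456 -0.044]
top warmer 0.74 uv [274.1 208.7] cen 277.0 206.9 bb 230 331 162 246 6028 xy [ 0.502 -0.044]
top warmer 0.68 uv
[... 639 characters left out ...]
07.9 316.7] cen 206.4 314.1 bb 191 220 299 327 591 xy [0.502 0.354]
side jar_in 0.78 uv [269.4 148.1] cen 270.9 146.0 bb 260 282 131 163 640 xy [ 0.547 -0.105]
side jar_in 0.64 uv [272.8 197.1] cen 270.4 198.8 bb 214 327 143 256 8032 xy [0.472 0.074]
side mat_a 0.65 uv [241.2 196.1] cen 240.6 194.0 bb 233 248 190 199 109 xy [0.583 0.012]
side mat_a 0.56 uv [273.1 146.4] cen 270.5 145.7 bb 260 281 131 162 601 xy [ 0.587 -0.206]
side dial 0.71 uv [291.9 186.9] cen 291.5 189.4 bb 281 304 179 199 352 xy [ 0.454 -0.031]
side dial 0.63 uv [210.5 160.3] cen 209.6 161.0 bb 190 228 142 181 1196 xy [ 0.703 -0.038]
side dial 0.17 uv [255.7 174.8] cen 256.4 176.0 bb 250 262 173 179 61 xy [ 0.559 -0.038]
```

View pics/w.png

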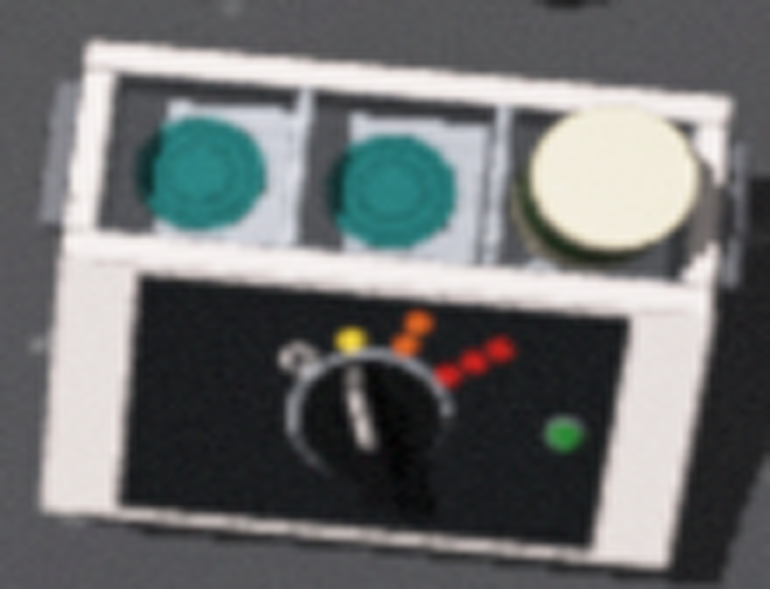

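View pics/s.png

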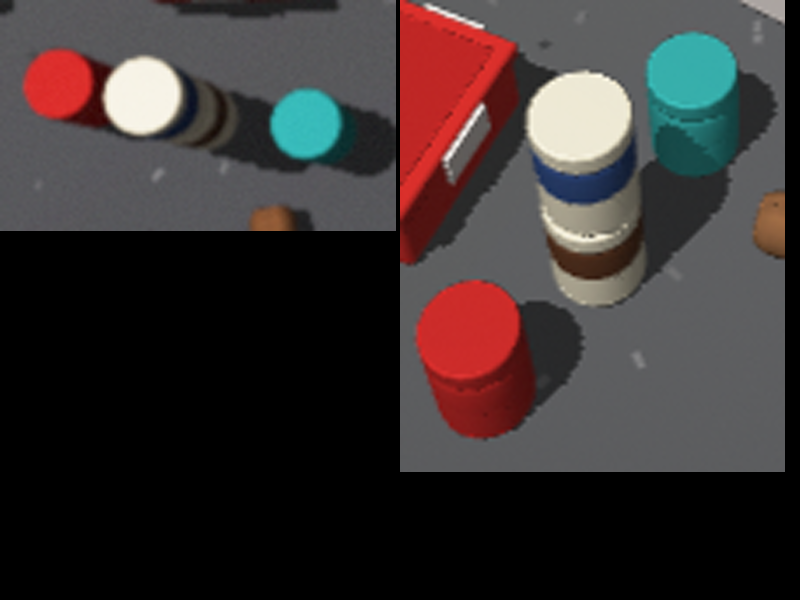

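Both crops confirm it: the cream/blue/cream/brown stack has its lid at top (143,199) and side (201,274). jar_in is in the right cell, the mats are in the left and middle cells, and the dial is at one dot (yellow). Next I fit the poses.

```bash
cat > fit.py <<'E'
from h import *
from scipy.optimize import least_squares
W=lambda x,y:((x+.5)/7-.5+225,(y+.5)/6.2-.5+155)
pts=[((88,42),(.106,.131,.15)),((732,97),(.106,-.131,.15)),((42,512),(-.108,.131,.089)),((668,567),(-.108,-.131,.089)),
((203,174),(.056,.081,.107)),((394,190),(.056,0,.107)),((115,75),(.094,.119,.15)),((97,232),(.018,.119,.15))]
uv=np.array([W(*p[0]) for p in pts]); X=np.array([p[1] for p in pts])
def w2w(p,X):
    X=np.atleast_2d(X);c,s=np.cos(p[2]),np.sin(p[2]); return np.c_[p[0]+c*X[:,0]-s*X[:,1],p[1]+s*X[:,0]+c*X[:,1],X[:,2]]
r=least_squares(lambda p:(proj("top",w2w(p,X))-uv).ravel(),[.5,-.04,0],loss="soft_l1")
p=r.x
if __name__=="__main__":
    print("warmer",p.round(4)); print((proj("top",w2w(p,X))-uv).round(1).tolist())
    print("cells",w2w(p,[[.056,.081,.107],[.056,0,.107],[.056,-.081,.203]]).round(4).tolist())
    print("mats",[atz("top",uv[i],.107).round(4).tolist() for i in(4,5)], "jar_in lid", atz("top",W(612,177),.203).round(4))
    print("side mats proj",proj("side",w2w(p,[[.056,.081,.107],[.056,0,.107],[-.108,.131,0.089],[-.108,-.131,.089],[.006,-.131,.15],[.106,.131,.15]])).round(0).tolist())
    t=((143+.5)/3.3-.5+100,(96+.5)/3.3-.5+170); s=((180+.5)/3.5-.5+150,(120+.5)/3.5-.5+240)
    print("lid top cam",atz("top",t,.192).round(4),"side",atz("side",s,.192).round(4))
    def cyl(c,z0,z1):
        a=np.linspace(0,6.28,60); P=np.r_[[[c[0]+.032*np.cos(i),c[1]+.032*np.sin(i),z] for z in(z0,z1) for i in a]]
        q=proj("side",P); return q.min(0).round(1).tolist(),q.max(0).round(1).tolist()
    c=(atz("top",t,.192)+atz("side",s,.192))/2
    print("cyl up",cyl(c,.096,.192),"low",cyl(c,0,.096))
    # dial centre from yellow/orange dot px on panel plane
    n=np.array([-np.sin(np.radians(28)),0,np.cos(np.radians(28))])
    R0=R.from_euler("z",p[2]); nw=R0.apply(n); q0=w2w(p,[[-.108,0,.089]])[0]; q1=w2w(p,[[.006,0,.150]])[0]
    print("slope",np.degrees(np.arctan2(.061,.114)))
    for nm,px in dict(ring=(298,357),yel=(351,341),or1=(406,346),or2=(419,323),r1=(447,377),r2=(475,363),r3=(501,349)).items():
        o,d=ray("top",W(*px)); X_=o+d*np.dot(q0-o,nw)/np.dot(d,nw)
        l=R0.inv().apply(X_-[p[0],p[1],0]); print(nm,l.round(4))
E
python3 fit.py
```

```text
warmer [ 0.5136 -0.0519 -0.1137]
[[0.2, 0.1], [-0.0, 0.0], [0.3, -0.1], [0.0, -0.0], [-0.2, 0.2], [-0.2, 0.2], [0.1, -0.7], [-0.2, 0.3]]
cells [[0.5785, 0.0222, 0.107], [0.5693, -0.0583, 0.107], [0.5601, -0.1387, 0.203]]
mats [[0.579, 0.0216, 0.107], [0.57, -0.0588, 0.107]] jar_in lid [ 0.5591 -0.1363  0.203 ]
side mats proj [[240.0, 197.0], [256.0, 179.0], [285.0, 239.0], [328.0, 177.0], [294.0, 147.0], [214.0, 190.0]]
lid top cam [0.5255 0.3182 0.192 ] side [0.5241 0.3231 0.192 ]
cyl up ([186.0, 260.1], [218.9, 309.4]) low ([190.4, 283.9], [220.9, 329.3])
slope 28.15068858817491
ring [-0.0283  0.0324  0.1314]
yel [-0.0193  0.0118  0.1362]
or1 [-0.0194 -0.0105  0.1361]
or2 [-0.0089 -0.0145  0.1417]
r1 [-0.0313 -0.0287  0.1298]
r2 [-0.0242 -0.0391  0.1336]
r3 [-0.0171 -0.0487  0.1373]
```

```bash
cat > plan.py <<'E'
# plan.py: calls needed to reach x,y,z, with tool y at yaw (deg), tilt (deg), from a measured or given pose
from h import *
def rot(yaw,tilt=0,heading=0):
    """tool down, y at yaw deg; then z tilted by tilt deg towards heading (deg)"""
    a=np.radians(yaw); y=np.array([np.cos(a),np.sin(a),0]); z=np.array([0,0,-1.]); x=np.cross(y,z)
    h=np.radians(heading); ax=np.array([np.sin(h),-np.cos(h),0])  # -z -> heading
    return R.from_rotvec(np.radians(tilt)*ax)*R.from_matrix(np.c_[x,y,z])
def plan(P,Rt,rows_pos=.04,P0=None,R0=None,rows_n=5):
    s=manip.read_state(); P0=np.array(s["position"] if P0 is None else P0); R0=R.from_quat(s["ee_rot"]) if R0 is None else R0
    P=np.array(P); rv=(R0.inv()*Rt).as_rotvec(); n=max(int(np.ceil(max(np.linalg.norm(P-P0)/rows_pos,np.linalg.norm(rv)/np.radians(6.9))-1e-6)),1)
    print("pose",P0.round(4),"rows",n)
    for k in range(0,n,rows_n):
        m=min(rows_n,n-k); Ra=R0*R.from_rotvec(rv*k/n); f=m/n
        print("end lin",np.round(Ra.inv().apply((P-P0)*f)/.2,3).tolist(),"turn",np.round(rv*f/(np.pi/2),3).tolist(),"rows",m)
def st():
    s=manip.read_state(); print("t",s["time_s"],"p",np.round(s["position"],4),"q",np.round(s["q"],2),"F",np.round(s["wrist_force"],1),"w",round(s["grip_width"],4),"g",s["grip_force"])
E
python3 - <<'E'
from plan import *
print("red",atz("top",(118,195),.096),"turq",atz("top",(193,208),.096),"box front",atz("top",(163,169),.075),atz("top",(189,168),.075),"pestle",atz("top",(183,233),.04))
Rg=rot(-6.5)
plan([.525,.3205,.29],Rg)
E
```

```text
red [0.54989866 0.42560572 0.096     ] turq [0.50770055 0.20166212 0.096     ] box front [0.6311485  0.29952613 0.075     ] [0.63300227 0.21970643 0.075     ] pestle [0.43627507 0.24234954 0.04      ]
pose [0.1354 0.5588 0.2242] rows 13
end lin [-0.836, -0.269, -0.126] turn [-0.0, 0.0, 0.354] rows 5
end lin [-0.852, 0.213, -0.126] turn [-0.0, 0.0, 0.354] rows 5
end lin [-0.367, 0.379, -0.076] turn [-0.0, 0.0, 0.213] rows 3
```

Emit:
apply_moves(
  turn=[
    [0, 0, 0.07],
    [0, 0, 0.14],
    [0, 0, 0.21],
    [0, 0, 0.28],
    [0, 0, 0.354],
  ],
  linear=[
    [-0.16, -0.05, -0.05],
    [-0.33, -0.1, -0.1],
    [-0.5, -0.16, -0.13],
    [-0.67, -0.21, -0.13],
    [-0.836, -0.269, -0.13],
  ],
  gripper=[94, 94, 94, 94, 94],
)

```text
time_s: 1.67
position: [0.2868, 0.4667, 0.2512]
ee_rot: [0.389, 0.921, 0.001, 0.0]
wrist_force: [1.0, -0.8, -0.1]
grip_width: 0.0941
grip_force: 0.0
```

Emit:
apply_moves(
  turn=[
    [0, 0, 0.07],
    [0, 0, 0.14],
    [0, 0, 0.21],
    [0, 0, 0.28],
    [0, 0, 0.354],
  ],
  linear=[
    [-0.17, 0.04, -0.03],
    [-0.34, 0.08, -0.06],
    [-0.51, 0.13, -0.1],
    [-0.68, 0.17, -0.13],
    [-0.852, 0.213, -0.13],
  ],
  gripper=[94, 94, 94, 94, 94],
)

```text
time_s: 2.08
position: [0.4371, 0.3749, 0.2781]
ee_rot: [0.627, 0.779, 0.002, 0.0]
wrist_force: [0.5, 0.3, 0.2]
grip_width: 0.0942
grip_force: 0.0
```

```bash
python3 -c "
from plan import *
st(); plan([.525,.3205,.29],rot(-6.5))"
```

```text
t 2.0833 p [0.4371 0.3749 0.2781] q [0.56 0.17 1.47 0.   1.5  0.34] F [0.5 0.3 0.2] w 0.0942 g 0.0
pose [0.4371 0.3749 0.2781] rows 3
end lin [-0.36, 0.371, -0.059] turn [0.002, -0.001, 0.209] rows 3
```

Emit:
apply_moves(
  turn=[
    [0, 0, 0.07],
    [0, 0, 0.14],
    [0, 0, 0.212],
    [0, 0, 0.212],
    [0, 0, 0.212],
  ],
  linear=[
    [-0.12, 0.12, -0.02],
    [-0.24, 0.25, -0.04],
    [-0.367, 0.379, -0.06],
    [-0.367, 0.379, -0.06],
    [-0.367, 0.379, -0.06],
  ],
  gripper=[94, 94, 94, 94, 94],
)

```text
time_s: 2.5
position: [0.5266, 0.3193, 0.2881]
ee_rot: [0.746, 0.665, 0.0, -0.0]
wrist_force: [0.1, 1.1, -0.4]
grip_width: 0.0939
grip_force: 0.0
```

```bash
python3 -c "
from plan import *
st(); plan([.525,.3205,.166],rot(-6.5),.03)"
```

```text
t 2.5 p [0.5266 0.3193 0.2881] q [0.4  0.25 1.35 0.   1.53 0.52] F [ 0.1  1.1 -0.4] w 0.0939 g 0.0
pose [0.5266 0.3193 0.2881] rows 5
end lin [0.005, -0.008, 0.611] turn [-0.0, -0.0, -0.001] rows 5
```

Emit:
apply_moves(
  turn=[
    [0, 0, 0],
    [0, 0, 0],
    [0, 0, 0],
    [0, 0, 0],
    [0, 0, 0],
  ],
  linear=[
    [0.005, -0.008, 0.15],
    [0.005, -0.008, 0.3],
    [0.005, -0.008, 0.45],
    [0.005, -0.008, 0.57],
    [0.005, -0.008, 0.61],
  ],
  gripper=[94, 94, 94, 94, 94],
)

```text
time_s: 2.92
position: [0.5191, 0.3214, 0.1612]
ee_rot: [0.745, 0.667, -0.004, -0.002]
wrist_force: [-0.5, 0.2, -1.1]
grip_width: 0.0935
grip_force: 0.0
```

Emit:
apply_moves(
  turn=[
    [0, 0, 0],
    [0, 0, 0],
    [0, 0, 0],
    [0, 0, 0],
    [0, 0, 0],
  ],
  linear=[
    [0, 0, 0],
    [0, 0, 0],
    [0, 0, 0],
    [0, 0, 0],
    [0, 0, 0],
  ],
  gripper=[74, 72, 70, 68, 66],
  grip_force=10,
)

```text
time_s: 3.33
position: [0.5249, 0.3223, 0.1685]
ee_rot: [0.746, 0.666, 0.002, 0.001]
wrist_force: [1.5, -0.2, 0.4]
grip_width: 0.0668
grip_force: 0.6
```

Emit:
apply_moves(
  turn=[
    [0, 0, 0],
    [0, 0, 0],
    [0, 0, 0],
    [0, 0, 0],
    [0, 0, 0],
  ],
  linear=[
    [0, 0, 0],
    [0, 0, 0],
    [0, 0, 0],
    [0, 0, 0],
    [0, 0, 0],
  ],
  gripper=[64, 62, 60, 58, 55],
  grip_force=20,
)

```text
time_s: 3.75
position: [0.5255, 0.3221, 0.1682]
ee_rot: [0.746, 0.666, 0.002, 0.001]
wrist_force: [2.4, -0.9, 6.1]
grip_width: 0.0638
grip_force: 20.0
```

```bash
python3 -c "
from plan import *
st(); f=manip.grab_frame('side')
cv2.imwrite('pics/g1.png',cv2.resize(cv2.cvtColor(f,cv2.COLOR_RGB2BGR)[200:370,120:320],None,fx=3,fy=3,interpolation=cv2.INTER_CUBIC))"
```

```text
t 3.75 p [0.5255 0.3221 0.1682] q [ 0.41  0.34  1.5  -0.    1.3   0.52] F [ 2.4 -0.9  6.1] w 0.0638 g 20.001795887947083
```

View pics/g1.png

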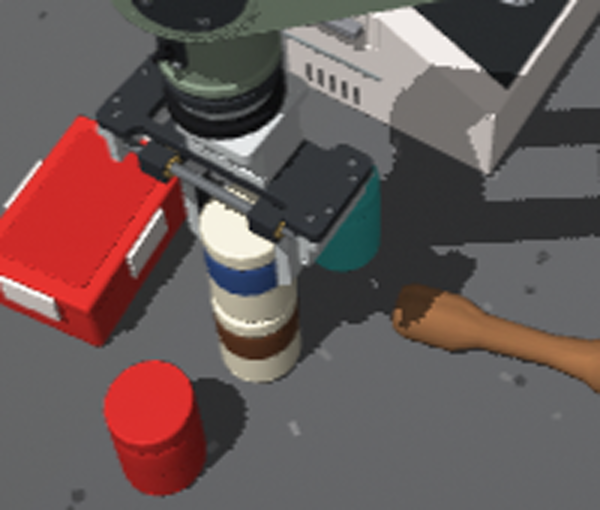

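Emit:
apply_moves(
  turn=[
    [0, 0, 0],
    [0, 0, 0],
    [0, 0, 0],
    [0, 0, 0],
    [0, 0, 0],
  ],
  linear=[
    [0, 0, -0.03],
    [0, 0, -0.1],
    [0, 0, -0.2],
    [0, 0, -0.33],
    [0, 0, -0.48],
  ],
  gripper=[55, 55, 55, 55, 55],
  grip_force=28,
)

```text
time_s: 4.22
position: [0.5203, 0.3205, 0.2586]
ee_rot: [0.746, 0.666, -0.005, -0.002]
wrist_force: [0.4, 0.1, -4.3]
grip_width: 0.0638
grip_force: 28.0
```

```bash
python3 -c "
from plan import *
st(); plan([.5693,-.057,.275],rot(-6.5),.026)"
```

```text
t 4.2167 p [0.5203 0.3205 0.2586] q [0.41 0.27 1.4  0.   1.49 0.52] F [ 0.4  0.1 -4.3] w 0.0638 g 27.995292842388153
pose [0.5203 0.3205 0.2586] rows 15
end lin [-0.616, 0.151, -0.026] turn [-0.002, 0.001, 0.0] rows 5
end lin [-0.616, 0.152, -0.026] turn [-0.002, 0.001, 0.0] rows 5
end lin [-0.616, 0.152, -0.027] turn [-0.002, 0.001, 0.0] rows 5
```

Emit:
apply_moves(
  turn=[
    [0, 0, 0],
    [0, 0, 0],
    [0, 0, 0],
    [0, 0, 0],
    [0, 0, 0],
  ],
  linear=[
    [0.05, 0.01, -0.02],
    [0.15, 0.03, -0.05],
    [0.27, 0.06, -0.06],
    [0.4, 0.09, -0.06],
    [0.54, 0.13, -0.06],
  ],
  gripper=[55, 55, 55, 55, 55],
)

```text
time_s: 4.63
position: [0.5598, 0.426, 0.2719]
ee_rot: [0.746, 0.666, -0.003, -0.001]
wrist_force: [0.5, 0.2, -4.1]
grip_width: 0.0635
grip_force: 28.0
```

```bash
python3 -c "
from plan import *
st(); plan([.5693,-.057,.275],rot(-6.5),.026)"
```

```text
t 4.6333 p [0.5598 0.426  0.2719] q [0.53 0.46 1.12 0.   1.57 0.64] F [ 0.5  0.2 -4.1] w 0.0635 g 27.994795739650726
pose [0.5598 0.426  0.2719] rows 19
end lin [-0.63, 0.084, -0.002] turn [-0.001, 0.001, 0.0] rows 5
end lin [-0.63, 0.084, -0.003] turn [-0.001, 0.001, 0.0] rows 5
end lin [-0.63, 0.084, -0.003] turn [-0.001, 0.001, 0.0] rows 5
end lin [-0.504, 0.067, -0.003] turn [-0.001, 0.0, 0.0] rows 4
```

I used the wrong sign on tool x. It did no harm, since the jar was high and clear, and I'm heading the right way now.

Emit:
apply_moves(
  turn=[
    [0, 0, 0],
    [0, 0, 0],
    [0, 0, 0],
    [0, 0, 0],
    [0, 0, 0],
  ],
  linear=[
    [-0.03, 0.005, 0],
    [-0.12, 0.015, 0],
    [-0.25, 0.03, 0],
    [-0.4, 0.05, 0],
    [-0.55, 0.07, 0],
  ],
  gripper=[55, 55, 55, 55, 55],
)

```text
time_s: 5.05
position: [0.5607, 0.314, 0.271]
ee_rot: [0.745, 0.667, -0.003, -0.001]
wrist_force: [0.6, -0.7, -4.6]
grip_width: 0.0635
grip_force: 28.0
```

Emit:
apply_moves(
  turn=[
    [0, 0, 0],
    [0, 0, 0],
    [0, 0, 0],
    [0, 0, 0],
    [0, 0, 0],
  ],
  linear=[
    [-0.15, 0.02, 0],
    [-0.3, 0.04, 0],
    [-0.45, 0.06, 0],
    [-0.6, 0.08, 0],
    [-0.75, 0.1, 0],
  ],
  gripper=[55, 55, 55, 55, 55],
)

```text
time_s: 5.47
position: [0.5638, 0.1624, 0.2717]
ee_rot: [0.746, 0.666, -0.003, -0.002]
wrist_force: [0.1, -0.2, -4.2]
grip_width: 0.0637
grip_force: 28.0
```

Emit:
apply_moves(
  turn=[
    [0, 0, 0],
    [0, 0, 0],
    [0, 0, 0],
    [0, 0, 0],
    [0, 0, 0],
  ],
  linear=[
    [-0.15, 0.02, 0],
    [-0.3, 0.04, 0],
    [-0.44, 0.06, 0],
    [-0.56, 0.08, 0],
    [-0.65, 0.1, 0],
  ],
  gripper=[55, 55, 55, 55, 55],
)

```text
time_s: 5.88
position: [0.5691, 0.0306, 0.2717]
ee_rot: [0.746, 0.666, -0.002, -0.002]
wrist_force: [0.0, 0.4, -3.9]
grip_width: 0.0638
grip_force: 28.0
```

```bash
python3 -c "
from plan import *
st(); plan([.5693,-.057,.275],rot(-6.5),.026)"
```

```text
t 5.8833 p [0.5691 0.0306 0.2717] q [-0.1   0.17  1.49 -0.    1.49  0.02] F [ 0.   0.4 -3.9] w 0.0638 g 27.997426092624664
pose [0.5691 0.0306 0.2717] rows 4
end lin [-0.435, 0.05, -0.016] turn [-0.004, 0.0, -0.0] rows 4
```

Emit:
apply_moves(
  turn=[
    [0, 0, 0],
    [0, 0, 0],
    [0, 0, 0],
    [0, 0, 0],
    [0, 0, 0],
  ],
  linear=[
    [-0.1, 0.01, 0],
    [-0.22, 0.025, 0],
    [-0.33, 0.035, 0],
    [-0.4, 0.045, 0],
    [-0.425, 0.05, 0],
  ],
  gripper=[55, 55, 55, 55, 55],
)

```text
time_s: 6.3
position: [0.5705, -0.0547, 0.2723]
ee_rot: [0.746, 0.665, -0.001, -0.002]
wrist_force: [0.3, 0.3, -3.9]
grip_width: 0.0637
grip_force: 28.0
```

Emit:
apply_moves(
  turn=[
    [0, 0, 0],
    [0, 0, 0],
  ],
  linear=[
    [0, 0, 0],
    [0, 0, 0],
  ],
  gripper=[55, 55],
)

```text
time_s: 6.47
position: [0.5715, -0.0522, 0.2735]
ee_rot: [0.746, 0.666, -0.0, -0.001]
wrist_force: [-1.1, 0.3, -3.7]
grip_width: 0.0634
grip_force: 28.0
```

```bash
python3 -c "
from plan import *
st(); f=manip.grab_frame('side')
cv2.imwrite('pics/g2.png',cv2.resize(cv2.cvtColor(f,cv2.COLOR_RGB2BGR)[90:260,190:350],None,fx=3.5,fy=3.5,interpolation=cv2.INTER_CUBIC))
plan([.5693,-.0575,.185],rot(-6.5),.02)"
```

```text
t 6.4667 p [ 0.5715 -0.0522  0.2735] q [-0.24  0.17  1.48  0.    1.49 -0.13] F [-1.1  0.3 -3.7] w 0.0634 g 27.996987104415894
pose [ 0.5717 -0.0519  0.2737] rows 5
end lin [-0.03, -0.008, 0.444] turn [-0.001, -0.001, 0.001] rows 5
```

View pics/g2.png

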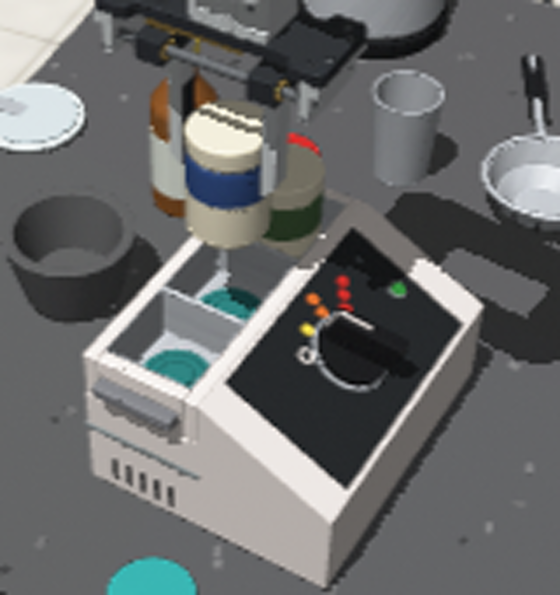

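```bash
python3 -c "
from plan import *
a=np.linspace(0,6.28,90)
for c in[(.5717,-.0519),(.5717,-.0559),(.5717,-.0479)]:
    q=proj('side',[[c[0]+.032*np.cos(i),c[1]+.032*np.sin(i),z] for z in(.2017,.2977) for i in a]); q=(q-[190,90]+.5)*3.5; print(q.min(0),q.max(0))
    b=q[:90]; print('bottom x at max row',b[b[:,1].argmax()],b.min(0),b.max(0))
"
```

```text
[183.25697316 100.25957266] [273.33166843 257.43584213]
bottom x at max row [226.21407058 257.43584213] [184.75559468 200.53735955] [269.46437478 257.43584213]
[185.67592173  97.19432479] [275.54596111 254.09028981]
bottom x at max row [228.43923732 254.09028981] [187.0276235  197.43785505] [271.55538047 254.09028981]
[180.82684452 103.33870764] [271.10712974 260.79622146]
bottom x at max row [223.97904222 260.79622146] [182.47369126 203.65008426] [267.36427138 260.79622146]
```

Emit:
apply_moves(
  turn=[
    [0, 0, 0],
    [0, 0, 0],
    [0, 0, 0],
    [0, 0, 0],
    [0, 0, 0],
  ],
  linear=[
    [-0.025, -0.008, 0],
    [-0.025, -0.008, 0.05],
    [-0.025, -0.008, 0.12],
    [-0.025, -0.008, 0.17],
    [-0.025, -0.008, 0.17],
  ],
  gripper=[55, 55, 55, 55, 55],
)

```text
time_s: 6.93
position: [0.5677, -0.0569, 0.2366]
ee_rot: [0.745, 0.667, -0.002, -0.003]
wrist_force: [0.2, -0.6, -4.0]
grip_width: 0.0638
grip_force: 28.0
```

```bash
python3 -c "
from plan import *
st(); plan([.5693,-.057,.185],rot(-6.5),.02)"
```

```text
t 6.9333 p [ 0.5677 -0.0569  0.2366] q [-0.25  0.19  1.53  0.    1.42 -0.14] F [ 0.2 -0.6 -4. ] w 0.0638 g 27.996960282325745
pose [ 0.5677 -0.0569  0.2366] rows 3
end lin [-0.0, 0.01, 0.258] turn [-0.004, -0.001, 0.001] rows 3
```

Emit:
apply_moves(
  turn=[
    [0, 0, 0],
    [0, 0, 0],
    [0, 0, 0],
    [0, 0, 0],
    [0, 0, 0],
  ],
  linear=[
    [0, 0.006, 0.06],
    [0, 0.006, 0.12],
    [0, 0.006, 0.18],
    [0, 0.006, 0.22],
    [0, 0.006, 0.24],
  ],
  gripper=[55, 55, 55, 55, 55],
)

```text
time_s: 7.35
position: [0.5699, -0.0577, 0.1898]
ee_rot: [0.746, 0.666, -0.001, -0.002]
wrist_force: [-1.3, -1.3, -3.2]
grip_width: 0.0637
grip_force: 28.0
```

Emit:
apply_moves(
  turn=[
    [0, 0, 0],
    [0, 0, 0],
    [0, 0, 0],
  ],
  linear=[
    [0, 0, 0],
    [0, 0, 0],
    [0, 0, 0],
  ],
  gripper=[55, 55, 55],
)

```text
time_s: 7.6
position: [0.5717, -0.0582, 0.1929]
ee_rot: [0.746, 0.666, 0.0, 0.001]
wrist_force: [0.8, -0.5, -3.8]
grip_width: 0.0637
grip_force: 28.0
```

```bash
python3 -c "
from plan import *
st(); plan([.5693,-.057,.179],rot(-6.5),.02)"
```

```text
t 7.6 p [ 0.5717 -0.0582  0.1929] q [-0.25  0.23  1.58 -0.    1.33 -0.14] F [ 0.8 -0.5 -3.8] w 0.0637 g 27.996999621391296
pose [ 0.5717 -0.0582  0.1929] rows 1
end lin [0.005, -0.013, 0.07] turn [0.001, 0.0, 0.001] rows 1
```

Emit:
apply_moves(
  turn=[
    [0, 0, 0],
    [0, 0, 0],
    [0, 0, 0],
    [0, 0, 0],
    [0, 0, 0],
  ],
  linear=[
    [0.005, -0.01, 0.01],
    [0.005, -0.01, 0.02],
    [0.005, -0.01, 0.03],
    [0.005, -0.01, 0.04],
    [0.005, -0.01, 0.05],
  ],
  gripper=[55, 55, 55, 55, 55],
)

```text
time_s: 8.02
position: [0.5692, -0.0568, 0.1821]
ee_rot: [0.746, 0.666, 0.0, 0.0]
wrist_force: [0.2, 0.3, -3.3]
grip_width: 0.0636
grip_force: 28.0
```

Emit:
apply_moves(
  turn=[
    [0, 0, 0],
    [0, 0, 0],
    [0, 0, 0],
    [0, 0, 0],
    [0, 0, 0],
  ],
  linear=[
    [0, 0, 0.003],
    [0, 0, 0.006],
    [0, 0, 0.009],
    [0, 0, 0.012],
    [0, 0, 0.012],
  ],
  gripper=[55, 55, 55, 55, 55],
)

```text
time_s: 8.43
position: [0.5692, -0.0568, 0.1798]
ee_rot: [0.746, 0.666, -0.0, -0.0]
wrist_force: [-0.4, -0.3, -3.2]
grip_width: 0.0636
grip_force: 28.0
```

Emit:
apply_moves(
  turn=[
    [0, 0, 0],
    [0, 0, 0],
    [0, 0, 0],
    [0, 0, 0],
    [0, 0, 0],
  ],
  linear=[
    [0, 0, 0.002],
    [0, 0, 0.004],
    [0, 0, 0.006],
    [0, 0, 0.007],
    [0, 0, 0.008],
  ],
  gripper=[55, 55, 55, 55, 55],
)

```text
time_s: 8.85
position: [0.5693, -0.0568, 0.1791]
ee_rot: [0.746, 0.666, 0.0, 0.0]
wrist_force: [-1.8, 1.2, 1.0]
grip_width: 0.0638
grip_force: 28.0
```

Contact: the wrist force went from −3.2 to +1.0 N, so the jar is standing. Now I release it and go up.

Emit:
apply_moves(
  turn=[
    [0, 0, 0],
    [0, 0, 0],
    [0, 0, 0],
    [0, 0, 0],
    [0, 0, 0],
  ],
  linear=[
    [0, 0, 0],
    [0, 0, 0],
    [0, 0, 0],
    [0, 0, 0],
    [0, 0, 0],
  ],
  gripper=[63, 65, 68, 74, 82],
  grip_force=5,
)

```text
time_s: 9.27
position: [0.5696, -0.057, 0.1785]
ee_rot: [0.746, 0.666, 0.0, 0.0]
wrist_force: [0.2, -0.8, 0.2]
grip_width: 0.0775
grip_force: 0.0
```

Emit:
apply_moves(
  turn=[
    [0, 0, 0],
    [0, 0, 0],
    [0, 0, 0],
    [0, 0, 0],
    [0, 0, 0],
  ],
  linear=[
    [0, 0, 0],
    [0, 0, -0.05],
    [0, 0, -0.15],
    [0, 0, -0.3],
    [0, 0, -0.48],
  ],
  gripper=[90, 92, 92, 92, 92],
)

```text
time_s: 9.68
position: [0.5678, -0.0565, 0.2736]
ee_rot: [0.746, 0.666, -0.001, -0.002]
wrist_force: [0.7, -1.0, -0.6]
grip_width: 0.092
grip_force: 0.0
```

```bash
python3 -c "
from plan import *
st(); plan([.525,.3207,.285],rot(-6.5),.04)"
```

```text
t 9.6833 p [ 0.5678 -0.0565  0.2736] q [-0.25  0.17  1.49 -0.    1.49 -0.14] F [ 0.7 -1.  -0.6] w 0.092 g 0.0
pose [ 0.5678 -0.0565  0.2736] rows 10
end lin [0.925, -0.212, -0.027] turn [-0.001, -0.0, 0.0] rows 5
end lin [0.925, -0.213, -0.028] turn [-0.001, -0.0, 0.0] rows 5
```

Emit:
apply_moves(
  turn=[
    [0, 0, 0],
    [0, 0, 0],
    [0, 0, 0],
    [0, 0, 0],
    [0, 0, 0],
  ],
  linear=[
    [0.15, -0.03, -0.02],
    [0.35, -0.08, -0.03],
    [0.54, -0.12, -0.03],
    [0.73, -0.17, -0.03],
    [0.92, -0.21, -0.03],
  ],
  gripper=[94, 94, 94, 94, 94],
)

```text
time_s: 10.1
position: [0.5478, 0.1323, 0.2815]
ee_rot: [0.746, 0.666, 0.001, 0.001]
wrist_force: [0.9, -0.4, -0.3]
grip_width: 0.094
grip_force: 0.0
```

Emit:
apply_moves(
  turn=[
    [0, 0, 0],
    [0, 0, 0],
    [0, 0, 0],
    [0, 0, 0],
    [0, 0, 0],
  ],
  linear=[
    [0.19, -0.04, -0.01],
    [0.38, -0.08, -0.01],
    [0.57, -0.13, -0.01],
    [0.74, -0.17, -0.01],
    [0.86, -0.21, -0.01],
  ],
  gripper=[94, 94, 94, 94, 94],
)

```text
time_s: 10.52
position: [0.525, 0.3095, 0.2832]
ee_rot: [0.745, 0.667, 0.001, -0.0]
wrist_force: [-0.6, -1.4, -0.0]
grip_width: 0.094
grip_force: 0.0
```

```bash
python3 -c "
from plan import *
st()
f=manip.grab_frame('side'); cv2.imwrite('pics/g3.png',cv2.cvtColor(f,cv2.COLOR_RGB2BGR))
a=np.linspace(0,6.28,90); c=(.525,.3207)
b=proj('side',[[c[0]+.032*np.cos(i),c[1]+.032*np.sin(i),z] for z in(0,.096) for i in a]); print(b.min(0),b.max(0))
for d in manip.cut_out('side','jar_low'): ys,xs=np.nonzero(d['mask']); print(d['confidence'],xs.min(),xs.max(),ys.min(),ys.max(),len(xs))
plan([.525,.3207,.072],rot(-6.5),.04)"
```

```text
t 10.5167 p [0.525  0.3095 0.2832] q [0.39 0.24 1.38 0.   1.52 0.5 ] F [-0.6 -1.4 -0. ] w 0.094 g 0.0
[190.31411678 283.90389161] [220.76936284 329.31387055]
0.84 191 219 284 327 1054
pose [0.5244 0.3102 0.2829] rows 6
end lin [0.042, -0.002, 0.879] turn [0.0, -0.001, 0.004] rows 5
end lin [0.009, -0.0, 0.176] turn [0.0, -0.0, 0.001] rows 1
```

View pics/g3.png

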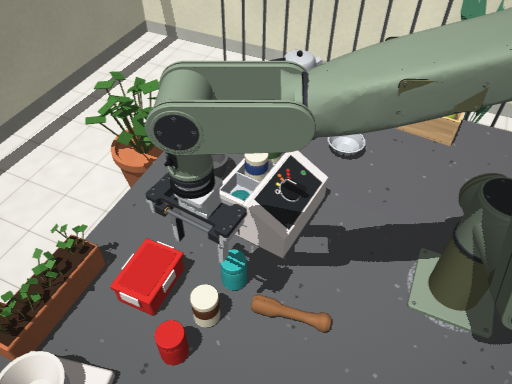

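jar_up stands upright in the middle cell at (257,163). jar_low is undisturbed at (205,306), matching the prediction. Now I descend on it.

Emit:
apply_moves(
  turn=[
    [0, 0, 0],
    [0, 0, 0],
    [0, 0, 0],
    [0, 0, 0],
    [0, 0, 0],
  ],
  linear=[
    [0.05, 0, 0.1],
    [0.05, 0, 0.28],
    [0.05, 0, 0.46],
    [0.05, 0, 0.6],
    [0.05, 0, 0.7],
  ],
  gripper=[94, 94, 94, 94, 94],
)

```text
time_s: 11.03
position: [0.5255, 0.3144, 0.1393]
ee_rot: [0.746, 0.666, -0.002, -0.0]
wrist_force: [0.2, -0.9, -0.7]
grip_width: 0.0939
grip_force: 0.0
```

Emit:
apply_moves(
  turn=[
    [0, 0, 0],
    [0, 0, 0],
    [0, 0, 0],
    [0, 0, 0],
    [0, 0, 0],
  ],
  linear=[
    [0, 0, 0.1],
    [0, 0, 0.2],
    [0, 0, 0.3],
    [0, 0, 0.34],
    [0, 0, 0.34],
  ],
  gripper=[94, 94, 94, 94, 94],
)

```text
time_s: 11.45
position: [0.5253, 0.3146, 0.0721]
ee_rot: [0.746, 0.666, -0.002, -0.001]
wrist_force: [0.3, 0.4, -0.6]
grip_width: 0.0945
grip_force: 0.0
```

```bash
python3 -c "
from plan import *
st();plan([.525,.3207,.072],rot(-6.5),.04)"
```

```text
t 11.45 p [0.5253 0.3146 0.0721] q [ 0.4   0.45  1.57 -0.    1.14  0.51] F [ 0.3  0.4 -0.6] w 0.0945 g 0.0
pose [0.5253 0.3146 0.0721] rows 1
end lin [0.03, -0.005, 0.0] turn [-0.003, 0.002, 0.0] rows 1
```

Emit:
apply_moves(
  turn=[
    [0, 0, 0],
    [0, 0, 0],
    [0, 0, 0],
    [0, 0, 0],
    [0, 0, 0],
  ],
  linear=[
    [0.03, -0.005, 0],
    [0.03, -0.005, 0],
    [0.03, -0.005, 0],
    [0.03, -0.005, 0],
    [0.03, -0.005, 0],
  ],
  gripper=[84, 76, 72, 70, 68],
  grip_force=10,
)

```text
time_s: 11.87
position: [0.527, 0.3227, 0.0754]
ee_rot: [0.746, 0.666, 0.001, 0.0]
wrist_force: [-0.2, 0.1, -0.5]
grip_width: 0.0684
grip_force: 0.0
```

Emit:
apply_moves(
  turn=[
    [0, 0, 0],
    [0, 0, 0],
    [0, 0, 0],
    [0, 0, 0],
    [0, 0, 0],
  ],
  linear=[
    [0, 0, 0],
    [0, 0, 0],
    [0, 0, 0],
    [0, 0, 0],
    [0, 0, 0],
  ],
  gripper=[66, 64, 60, 58, 55],
  grip_force=28,
)

```text
time_s: 12.28
position: [0.527, 0.3224, 0.0747]
ee_rot: [0.746, 0.666, 0.001, 0.0]
wrist_force: [2.3, -1.2, 0.9]
grip_width: 0.0636
grip_force: 28.0
```

Emit:
apply_moves(
  turn=[
    [0, 0, 0],
    [0, 0, 0],
    [0, 0, 0],
    [0, 0, 0],
    [0, 0, 0],
  ],
  linear=[
    [0, 0, 0],
    [0, 0, -0.03],
    [0, 0, -0.1],
    [0, 0, -0.22],
    [0, 0, -0.36],
  ],
  gripper=[55, 55, 55, 55, 55],
)

```text
time_s: 12.7
position: [0.5229, 0.3211, 0.1432]
ee_rot: [0.746, 0.666, -0.004, -0.002]
wrist_force: [-0.8, 0.4, -5.1]
grip_width: 0.0639
grip_force: 28.0
```

Emit:
apply_moves(
  turn=[
    [0, 0, 0],
    [0, 0, 0],
    [0, 0, 0],
    [0, 0, 0],
    [0, 0, 0],
  ],
  linear=[
    [0, 0, -0.15],
    [0, 0, -0.3],
    [0, 0, -0.45],
    [0, 0, -0.57],
    [0, 0, -0.63],
  ],
  gripper=[55, 55, 55, 55, 55],
)

```text
time_s: 13.12
position: [0.5267, 0.3229, 0.2753]
ee_rot: [0.746, 0.666, 0.001, 0.0]
wrist_force: [1.2, -0.6, -2.5]
grip_width: 0.0639
grip_force: 28.0
```

```bash
python3 -c "
from plan import *
st();plan([.5785,.0235,.270],rot(-6.5),.03)"
```

```text
t 13.1167 p [0.5267 0.3229 0.2753] q [0.41 0.26 1.37 0.   1.51 0.52] F [ 1.2 -0.6 -2.5] w 0.0639 g 27.999340295791626
pose [0.5267 0.3229 0.2753] rows 11
end lin [-0.663, 0.193, 0.011] turn [0.001, -0.001, 0.0] rows 5
end lin [-0.663, 0.193, 0.012] turn [0.001, -0.001, 0.0] rows 5
end lin [-0.133, 0.039, 0.002] turn [0.0, -0.0, 0.0] rows 1
```

Emit:
apply_moves(
  turn=[
    [0, 0, 0],
    [0, 0, 0],
    [0, 0, 0],
    [0, 0, 0],
    [0, 0, 0],
  ],
  linear=[
    [-0.04, 0.01, 0],
    [-0.14, 0.04, 0],
    [-0.28, 0.08, 0],
    [-0.42, 0.12, 0],
    [-0.56, 0.16, 0],
  ],
  gripper=[55, 55, 55, 55, 55],
)

```text
time_s: 13.53
position: [0.5436, 0.2056, 0.2685]
ee_rot: [0.745, 0.667, -0.003, -0.002]
wrist_force: [0.3, -0.5, -4.5]
grip_width: 0.0635
grip_force: 28.0
```

Emit:
apply_moves(
  turn=[
    [0, 0, 0],
    [0, 0, 0],
    [0, 0, 0],
    [0, 0, 0],
    [0, 0, 0],
  ],
  linear=[
    [-0.14, 0.04, 0],
    [-0.28, 0.08, 0],
    [-0.42, 0.12, 0],
    [-0.54, 0.16, 0],
    [-0.64, 0.19, 0],
  ],
  gripper=[55, 55, 55, 55, 55],
)

```text
time_s: 13.95
position: [0.5672, 0.0734, 0.2686]
ee_rot: [0.746, 0.666, -0.003, -0.002]
wrist_force: [-0.1, -0.1, -4.1]
grip_width: 0.0637
grip_force: 28.0
```

Emit:
apply_moves(
  turn=[
    [0, 0, 0],
    [0, 0, 0],
    [0, 0, 0],
    [0, 0, 0],
    [0, 0, 0],
  ],
  linear=[
    [-0.1, 0.03, 0],
    [-0.18, 0.05, 0],
    [-0.23, 0.06, 0],
    [-0.26, 0.07, 0],
    [-0.26, 0.07, 0],
  ],
  gripper=[55, 55, 55, 55, 55],
)

```text
time_s: 14.37
position: [0.5763, 0.0217, 0.2704]
ee_rot: [0.746, 0.666, -0.001, -0.001]
wrist_force: [0.2, 0.4, -3.2]
grip_width: 0.0639
grip_force: 28.0
```

```bash
python3 -c "
from plan import *
st();plan([.5785,.0237,.19],rot(-6.5),.03)"
```

```text
t 14.3667 p [0.5763 0.0217 0.2704] q [-0.11  0.18  1.48 -0.    1.49  0.  ] F [ 0.2  0.4 -3.2] w 0.0639 g 27.99925535917282
pose [0.5763 0.0217 0.2704] rows 3
end lin [0.011, 0.011, 0.402] turn [-0.002, 0.0, -0.0] rows 3
```

Emit:
apply_moves(
  turn=[
    [0, 0, 0],
    [0, 0, 0],
    [0, 0, 0],
    [0, 0, 0],
    [0, 0, 0],
  ],
  linear=[
    [0.01, 0.005, 0.04],
    [0.01, 0.005, 0.1],
    [0.01, 0.005, 0.14],
    [0.01, 0.005, 0.14],
    [0.01, 0.005, 0.14],
  ],
  gripper=[55, 55, 55, 55, 55],
)

```text
time_s: 14.78
position: [0.5773, 0.0255, 0.2426]
ee_rot: [0.745, 0.667, -0.001, -0.001]
wrist_force: [-0.2, 0.7, -3.7]
grip_width: 0.0633
grip_force: 28.0
```

```bash
python3 -c "
from plan import *
st();plan([.5785,.0237,.19],rot(-6.5),.03)"
```

```text
t 14.7833 p [0.5773 0.0255 0.2426] q [-0.11  0.2   1.51  0.    1.43  0.01] F [-0.2  0.7 -3.7] w 0.0633 g 27.999340295791626
pose [0.5773 0.0255 0.2426] rows 2
end lin [-0.008, 0.008, 0.263] turn [-0.002, -0.0, 0.002] rows 2
```

Emit:
apply_moves(
  turn=[
    [0, 0, 0],
    [0, 0, 0],
    [0, 0, 0],
    [0, 0, 0],
    [0, 0, 0],
  ],
  linear=[
    [-0.008, 0, 0.05],
    [-0.008, 0, 0.11],
    [-0.008, 0, 0.17],
    [-0.008, 0, 0.22],
    [-0.008, 0, 0.24],
  ],
  gripper=[55, 55, 55, 55, 55],
)

```text
time_s: 15.2
position: [0.5765, 0.0232, 0.1931]
ee_rot: [0.746, 0.666, -0.002, -0.002]
wrist_force: [-1.0, 0.7, -4.7]
grip_width: 0.0638
grip_force: 28.0
```

Emit:
apply_moves(
  turn=[
    [0, 0, 0],
    [0, 0, 0],
    [0, 0, 0],
  ],
  linear=[
    [0, 0, 0],
    [0, 0, 0],
    [0, 0, 0],
  ],
  gripper=[55, 55, 55],
)

```text
time_s: 15.45
position: [0.5787, 0.023, 0.1968]
ee_rot: [0.746, 0.666, 0.0, 0.0]
wrist_force: [-0.1, -0.0, -3.6]
grip_width: 0.0638
grip_force: 28.0
```

```bash
python3 -c "
from plan import *
st();plan([.5785,.0237,.182],rot(-6.5),.03)"
```

```text
t 15.45 p [0.5787 0.023  0.1968] q [-0.11  0.24  1.56 -0.    1.34  0.  ] F [-0.1 -0.  -3.6] w 0.0638 g 27.999359965324402
pose [0.5787 0.023  0.1968] rows 1
end lin [0.003, -0.002, 0.074] turn [0.001, 0.0, 0.001] rows 1
```

Emit:
apply_moves(
  turn=[
    [0, 0, 0],
    [0, 0, 0],
    [0, 0, 0],
    [0, 0, 0],
    [0, 0, 0],
  ],
  linear=[
    [0.003, 0, 0.013],
    [0.003, 0, 0.026],
    [0.003, 0, 0.039],
    [0.003, 0, 0.05],
    [0.003, 0, 0.06],
  ],
  gripper=[55, 55, 55, 55, 55],
)

```text
time_s: 15.87
position: [0.5782, 0.0237, 0.1839]
ee_rot: [0.746, 0.666, -0.0, -0.0]
wrist_force: [-1.0, 0.1, -4.1]
grip_width: 0.0638
grip_force: 28.0
```

Emit:
apply_moves(
  turn=[
    [0, 0, 0],
    [0, 0, 0],
    [0, 0, 0],
    [0, 0, 0],
    [0, 0, 0],
  ],
  linear=[
    [0, 0, 0.002],
    [0, 0, 0.004],
    [0, 0, 0.006],
    [0, 0, 0.008],
    [0, 0, 0.008],
  ],
  gripper=[55, 55, 55, 55, 55],
)

```text
time_s: 16.28
position: [0.5783, 0.0237, 0.1827]
ee_rot: [0.746, 0.666, 0.0, 0.0]
wrist_force: [-0.6, -0.7, -4.0]
grip_width: 0.0638
grip_force: 28.0
```

Emit:
apply_moves(
  turn=[
    [0, 0, 0],
    [0, 0, 0],
    [0, 0, 0],
    [0, 0, 0],
    [0, 0, 0],
  ],
  linear=[
    [0, 0, 0.002],
    [0, 0, 0.004],
    [0, 0, 0.006],
    [0, 0, 0.007],
    [0, 0, 0.007],
  ],
  gripper=[55, 55, 55, 55, 55],
)

```text
time_s: 16.7
position: [0.5784, 0.0236, 0.1817]
ee_rot: [0.746, 0.666, 0.0, 0.0]
wrist_force: [-0.6, 0.0, 0.0]
grip_width: 0.0639
grip_force: 28.0
```

Emit:
apply_moves(
  turn=[
    [0, 0, 0],
    [0, 0, 0],
    [0, 0, 0],
    [0, 0, 0],
    [0, 0, 0],
  ],
  linear=[
    [0, 0, 0],
    [0, 0, 0],
    [0, 0, 0],
    [0, 0, 0],
    [0, 0, 0],
  ],
  gripper=[63, 65, 68, 74, 82],
  grip_force=5,
)

```text
time_s: 17.12
position: [0.5787, 0.0236, 0.1817]
ee_rot: [0.746, 0.666, 0.0, 0.0]
wrist_force: [-0.3, 0.4, 0.1]
grip_width: 0.0773
grip_force: 0.0
```

Emit:
apply_moves(
  turn=[
    [0, 0, 0],
    [0, 0, 0],
    [0, 0, 0],
    [0, 0, 0],
    [0, 0, 0],
  ],
  linear=[
    [0, 0, 0],
    [0, 0, -0.05],
    [0, 0, -0.15],
    [0, 0, -0.3],
    [0, 0, -0.48],
  ],
  gripper=[90, 92, 92, 92, 92],
)

```text
time_s: 17.53
position: [0.5768, 0.0238, 0.2767]
ee_rot: [0.746, 0.666, -0.002, -0.002]
wrist_force: [1.2, 0.5, 0.3]
grip_width: 0.0919
grip_force: 0.0
```

```bash
cat > dial.py <<'E'
from plan import *
from fit import p,w2w
t=np.radians(28); Rw=R.from_euler("z",p[2])
n=np.array([-np.sin(t),0,np.cos(t)]); xd=np.array([np.cos(t),0,np.sin(t)]); yd=np.array([0,1.,0])
def dpose(ang,out):
    """ang: bar direction, rad left of x; out: TCP distance from panel face"""
    b=np.cos(ang)*xd+np.sin(ang)*yd; y=-np.cross(n,b); z=-n; x=np.cross(y,z)
    c=np.array([-.051,0,.1194])+out*n
    return w2w(p,c)[0],Rw*R.from_matrix(np.c_[x,y,z])
E
python3 - <<'E'
from dial import *
st()
f=manip.grab_frame("top"); cv2.imwrite("pics/g4.png",cv2.resize(cv2.cvtColor(f,cv2.COLOR_RGB2BGR)[120:260,150:350],None,fx=4,fy=4,interpolation=cv2.INTER_CUBIC))
P,Rt=dpose(.3,.10); print(P, Rt.as_matrix().round(2).tolist()); plan(P,Rt,.04)
E
```

```text
t 17.5333 p [0.5768 0.0238 0.2767] q [-0.11  0.18  1.47  0.    1.5   0.  ] F [1.2 0.5 0.3] w 0.0919 g 0.0
[ 0.41632375 -0.04079057  0.20769476] [[0.87, 0.15, 0.47], [0.2, -0.98, -0.05], [0.45, 0.14, -0.88]]
pose [0.5818 0.0234 0.2874] rows 12
end lin [-0.171, -0.33, 0.162] turn [-0.109, 0.08, 0.331] rows 5
end lin [-0.333, -0.217, 0.081] turn [-0.109, 0.08, 0.331] rows 5
end lin [-0.162, -0.011, 0.005] turn [-0.043, 0.032, 0.132] rows 2
```

View pics/g4.png

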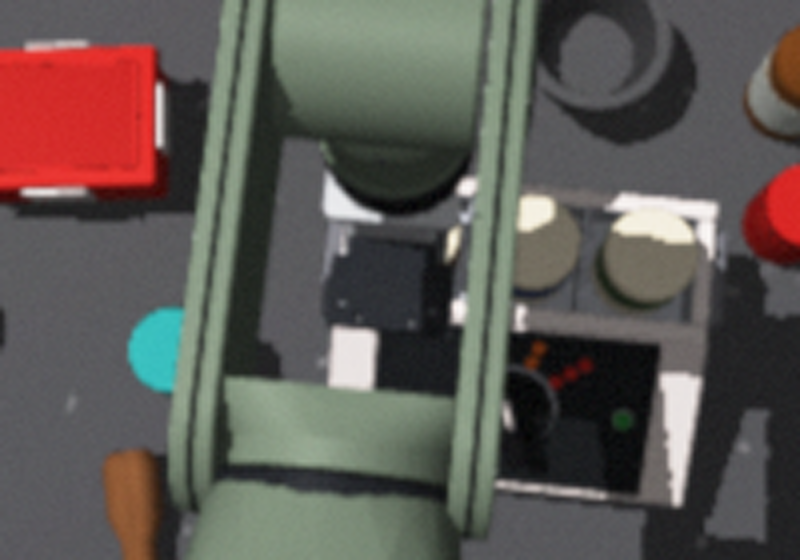

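Both jars are upright in their cells; jar_low, in the left cell, is mostly hidden under the gripper. Next I tilt the tool and go to the point in front of the dial.

Emit:
apply_moves(
  turn=[
    [-0.02, 0.016, 0.066],
    [-0.044, 0.032, 0.132],
    [-0.066, 0.048, 0.2],
    [-0.088, 0.064, 0.265],
    [-0.109, 0.08, 0.331],
  ],
  linear=[
    [-0.03, -0.06, 0.01],
    [-0.07, -0.13, 0.02],
    [-0.1, -0.2, 0.03],
    [-0.14, -0.26, 0.04],
    [-0.171, -0.33, 0.05],
  ],
  gripper=[80, 60, 50, 50, 50],
)

```text
time_s: 18.0
position: [0.5087, -0.0035, 0.2682]
ee_rot: [0.888, 0.447, 0.104, 0.023]
wrist_force: [-0.5, -0.5, -0.2]
grip_width: 0.0621
grip_force: 0.0
```

```bash
python3 - <<'E'
from dial import *
st(); plan(*dpose(.3,.10),.04)
E
```

```text
t 18.0 p [ 0.5087 -0.0035  0.2682] q [-0.24 -0.11  1.8   0.11  1.27  0.37] F [-0.5 -0.5 -0.2] w 0.0621 g 0.0
pose [ 0.5087 -0.0035  0.2682] rows 7
end lin [-0.333, -0.209, 0.136] turn [-0.111, 0.084, 0.328] rows 5
end lin [-0.164, -0.012, 0.026] turn [-0.044, 0.033, 0.131] rows 2
```

Emit:
apply_moves(
  turn=[
    [-0.022, 0.017, 0.066],
    [-0.044, 0.034, 0.132],
    [-0.066, 0.05, 0.197],
    [-0.088, 0.067, 0.262],
    [-0.111, 0.084, 0.328],
  ],
  linear=[
    [-0.06, -0.04, 0.02],
    [-0.13, -0.08, 0.04],
    [-0.2, -0.12, 0.07],
    [-0.27, -0.17, 0.09],
    [-0.333, -0.209, 0.12],
  ],
  gripper=[50, 50, 50, 50, 50],
)

```text
time_s: 18.42
position: [0.4418, -0.0306, 0.2282]
ee_rot: [0.959, 0.196, 0.202, 0.043]
wrist_force: [-0.3, -0.8, -0.8]
grip_width: 0.0501
grip_force: 0.0
```

```bash
python3 - <<'E'
from dial import *
st(); plan(*dpose(.3,.10),.04)
E
```

```text
t 18.4167 p [ 0.4418 -0.0306  0.2282] q [-0.37 -0.4   2.14  0.17  1.01  0.73] F [-0.3 -0.8 -0.8] w 0.0501 g 0.0
pose [ 0.4418 -0.0306  0.2282] rows 2
end lin [-0.165, -0.015, 0.042] turn [-0.044, 0.033, 0.131] rows 2
```

Emit:
apply_moves(
  turn=[
    [-0.022, 0.016, 0.066],
    [-0.044, 0.033, 0.131],
    [-0.044, 0.033, 0.131],
    [-0.044, 0.033, 0.131],
    [-0.044, 0.033, 0.131],
  ],
  linear=[
    [-0.08, -0.007, 0.02],
    [-0.165, -0.015, 0.042],
    [-0.165, -0.015, 0.042],
    [-0.165, -0.015, 0.042],
    [-0.165, -0.015, 0.042],
  ],
  gripper=[50, 50, 50, 50, 50],
)

```text
time_s: 18.83
position: [0.4185, -0.041, 0.2095]
ee_rot: [0.966, 0.094, 0.237, 0.05]
wrist_force: [0.4, -0.8, 0.0]
grip_width: 0.05
grip_force: 0.0
```

```bash
python3 - <<'E'
from dial import *
st(); plan(*dpose(.3,.10),.04); plan(*dpose(.3,.032),.04)
f=manip.grab_frame("side"); cv2.imwrite("pics/g5.png",cv2.resize(cv2.cvtColor(f,cv2.COLOR_RGB2BGR)[110:250,200:360],None,fx=4,fy=4,interpolation=cv2.INTER_CUBIC))
E
```

```text
t 18.8333 p [ 0.4185 -0.041   0.2095] q [-0.42 -0.5   2.26  0.18  0.92  0.88] F [ 0.4 -0.8  0. ] w 0.05 g 0.0
pose [ 0.4185 -0.041   0.2095] rows 1
end lin [-0.013, -0.004, 0.003] turn [-0.001, -0.0, 0.005] rows 1
pose [ 0.4185 -0.041   0.2095] rows 2
end lin [-0.013, -0.003, 0.343] turn [-0.001, -0.0, 0.005] rows 2
```

View pics/g5.png

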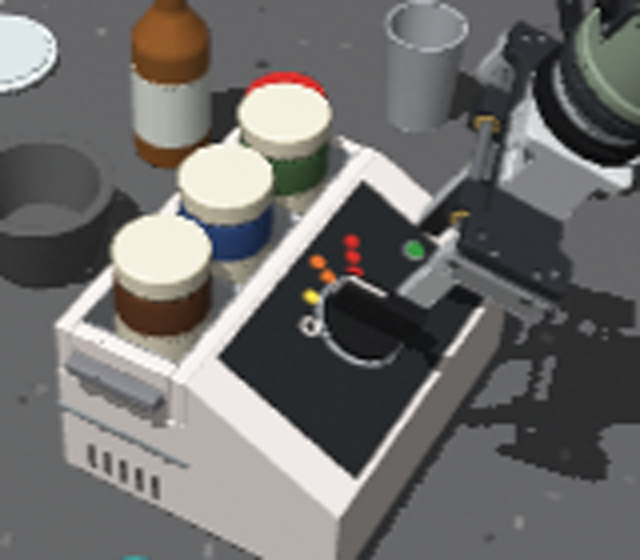

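All three jars sit upright in their cells, and the gripper is in front of the dial at crop (450,280). Now I move in over the bar.

Emit:
apply_moves(
  turn=[
    [0, 0, 0.005],
    [0, 0, 0.005],
    [0, 0, 0.005],
    [0, 0, 0.005],
    [0, 0, 0.005],
  ],
  linear=[
    [-0.013, -0.003, 0.05],
    [-0.013, -0.003, 0.13],
    [-0.013, -0.003, 0.21],
    [-0.013, -0.003, 0.28],
    [-0.013, -0.003, 0.32],
  ],
  gripper=[50, 50, 50, 50, 50],
)

```text
time_s: 19.3
position: [0.4461, -0.0439, 0.1495]
ee_rot: [0.967, 0.09, 0.235, 0.048]
wrist_force: [-0.1, 0.5, 0.3]
grip_width: 0.0501
grip_force: 0.0
```

Emit:
apply_moves(
  turn=[
    [0, 0, 0],
    [0, 0, 0],
    [0, 0, 0],
  ],
  linear=[
    [0, 0, 0],
    [0, 0, 0],
    [0, 0, 0],
  ],
  gripper=[50, 50, 50],
)

```text
time_s: 19.55
position: [0.4454, -0.0439, 0.1506]
ee_rot: [0.966, 0.09, 0.236, 0.048]
wrist_force: [0.9, -0.2, 0.5]
grip_width: 0.05
grip_force: 0.0
```

```bash
python3 - <<'E'
from dial import *
st(); plan(*dpose(.3,.032),.04)
E
```

```text
t 19.55 p [ 0.4454 -0.0439  0.1506] q [-0.39 -0.32  2.28  0.2   0.71  0.88] F [ 0.9 -0.2  0.5] w 0.05 g 0.0
pose [ 0.4454 -0.0439  0.1506] rows 1
end lin [0.004, 0.002, 0.02] turn [-0.002, 0.001, -0.001] rows 1
```

Emit:
apply_moves(
  turn=[
    [0, 0, 0],
    [0, 0, 0],
    [0, 0, 0],
    [0, 0, 0],
    [0, 0, 0],
  ],
  linear=[
    [0.003, 0.002, 0.012],
    [0.003, 0.002, 0.012],
    [0.003, 0.002, 0.012],
    [0.003, 0.002, 0.012],
    [0.003, 0.002, 0.012],
  ],
  gripper=[40, 30, 24, 20, 17],
  grip_force=8,
)

```text
time_s: 19.97
position: [0.4458, -0.0441, 0.1478]
ee_rot: [0.967, 0.089, 0.236, 0.048]
wrist_force: [0.2, 0.4, 0.0]
grip_width: 0.02
grip_force: 0.0
```

Emit:
apply_moves(
  turn=[
    [0, 0, 0],
    [0, 0, 0],
    [0, 0, 0],
    [0, 0, 0],
    [0, 0, 0],
  ],
  linear=[
    [0, 0, 0],
    [0, 0, 0],
    [0, 0, 0],
    [0, 0, 0],
    [0, 0, 0],
  ],
  gripper=[15, 13, 10, 8, 8],
  grip_force=15,
)

```text
time_s: 20.38
position: [0.4455, -0.0429, 0.1475]
ee_rot: [0.967, 0.089, 0.235, 0.047]
wrist_force: [-1.4, 5.4, 2.2]
grip_width: 0.0135
grip_force: 15.0
```

```bash
python3 - <<'E'
from dial import *
st(); plan(*dpose(-.3,.032),.04)
E
```

```text
t 20.3833 p [ 0.4455 -0.0429  0.1475] q [-0.39 -0.31  2.28  0.2   0.71  0.88] F [-1.4  5.4  2.2] w 0.0135 g 14.989669024944305
pose [ 0.4455 -0.0429  0.1475] rows 5
end lin [0.01, 0.009, 0.006] turn [-0.003, 0.003, 0.38] rows 5
```

Emit:
apply_moves(
  turn=[
    [0, 0, 0.06],
    [0, 0, 0.13],
    [0, 0, 0.2],
    [0, 0, 0.27],
    [0, 0, 0.33],
  ],
  linear=[
    [0, -0.004, 0],
    [0, -0.004, 0],
    [0, -0.004, 0],
    [0, -0.004, 0],
    [0, -0.004, 0],
  ],
  gripper=[8, 8, 8, 8, 8],
)

```text
time_s: 20.8
position: [0.4456, -0.0415, 0.1475]
ee_rot: [0.957, -0.164, 0.24, -0.017]
wrist_force: [2.0, 8.7, 3.3]
grip_width: 0.0141
grip_force: 15.0
```

Emit:
apply_moves(
  turn=[
    [0, 0, 0.03],
    [0, 0, 0.05],
    [0, 0, 0.05],
    [0, 0, 0.05],
    [0, 0, 0.05],
  ],
  linear=[
    [0, 0, 0],
    [0, 0, 0],
    [0, 0, 0],
    [0, 0, 0],
    [0, 0, 0],
  ],
  gripper=[8, 8, 8, 8, 8],
)

```text
time_s: 21.22
position: [0.4457, -0.0414, 0.1475]
ee_rot: [0.95, -0.199, 0.239, -0.025]
wrist_force: [0.8, 8.4, 2.3]
grip_width: 0.0138
grip_force: 15.0
```

```bash
python3 - <<'E'
from dial import *
st(); plan(*dpose(-.3,.032),.04); print(manip.read_state()["ft_torque"])
E
```

```text
t 21.2167 p [ 0.4457 -0.0414  0.1475] q [-0.38 -0.31  2.28  0.2   0.71  1.48] F [0.8 8.4 2.3] w 0.0138 g 14.989277422428131
pose [ 0.4457 -0.0414  0.1475] rows 1
end lin [0.016, 0.01, 0.006] turn [-0.003, 0.003, -0.001] rows 1
[ 1.32436033 -0.09678892  0.74770767]
```

Emit:
apply_moves(
  turn=[
    [0, 0, 0],
    [0, 0, 0],
    [0, 0, 0],
    [0, 0, 0],
    [0, 0, 0],
  ],
  linear=[
    [0, 0.005, 0],
    [0, 0.01, 0],
    [0, 0.01, 0],
    [0, 0.01, 0],
    [0, 0.01, 0],
  ],
  gripper=[8, 14, 20, 35, 50],
)

```text
time_s: 21.63
position: [0.4449, -0.0451, 0.1472]
ee_rot: [0.95, -0.199, 0.239, -0.023]
wrist_force: [0.1, -0.9, 0.0]
grip_width: 0.0302
grip_force: 0.0
```

Emit:
apply_moves(
  turn=[
    [0, 0, 0],
    [0, 0, 0],
    [0, 0, 0],
    [0, 0, 0],
    [0, 0, 0],
  ],
  linear=[
    [0, 0, 0],
    [0, 0, 0],
    [0, 0, -0.05],
    [0, 0, -0.15],
    [0, 0, -0.28],
  ],
  gripper=[50, 50, 50, 50, 50],
)

```text
time_s: 22.05
position: [0.4174, -0.0419, 0.1951]
ee_rot: [0.951, -0.199, 0.237, -0.024]
wrist_force: [0.9, -0.6, 0.9]
grip_width: 0.0503
grip_force: 0.0
```

Emit:
apply_moves(
  turn=[
    [0, 0, 0],
    [0, 0, 0],
    [0, 0, 0],
    [0, 0, 0],
    [0, 0, 0],
  ],
  linear=[
    [0, 0.1, -0.1],
    [0, 0.2, -0.15],
    [0, 0.35, -0.15],
    [0, 0.5, -0.15],
    [0, 0.6, -0.15],
  ],
  gripper=[50, 50, 50, 50, 50],
)

```text
time_s: 22.47
position: [0.3602, -0.1534, 0.2071]
ee_rot: [0.95, -0.2, 0.24, -0.022]
wrist_force: [1.0, 0.6, -0.7]
grip_width: 0.0501
grip_force: 0.0
```

```bash
python3 - <<'E'
from dial import *
st()
f=manip.grab_frame("side"); g=cv2.cvtColor(f,cv2.COLOR_RGB2BGR); t=cv2.cvtColor(manip.grab_frame("top"),cv2.COLOR_RGB2BGR)
a=cv2.resize(g[110:260,200:340],(560,600),interpolation=cv2.INTER_CUBIC)
b=cv2.resize(t[150:270,225:345],(240,240),interpolation=cv2.INTER_CUBIC); c=cv2.resize(g,(240,180),interpolation=cv2.INTER_AREA); d=cv2.resize(t,(240,180),interpolation=cv2.INTER_AREA)
cv2.imwrite("pics/g6.png",np.hstack([a,np.vstack([b,c,d])]))
E
```

```text
t 22.4667 p [ 0.3602 -0.1534  0.2071] q [-0.93 -0.56  2.3   0.39  1.09  0.93] F [ 1.   0.6 -0.7] w 0.0501 g 0.0
```

View pics/g6.png

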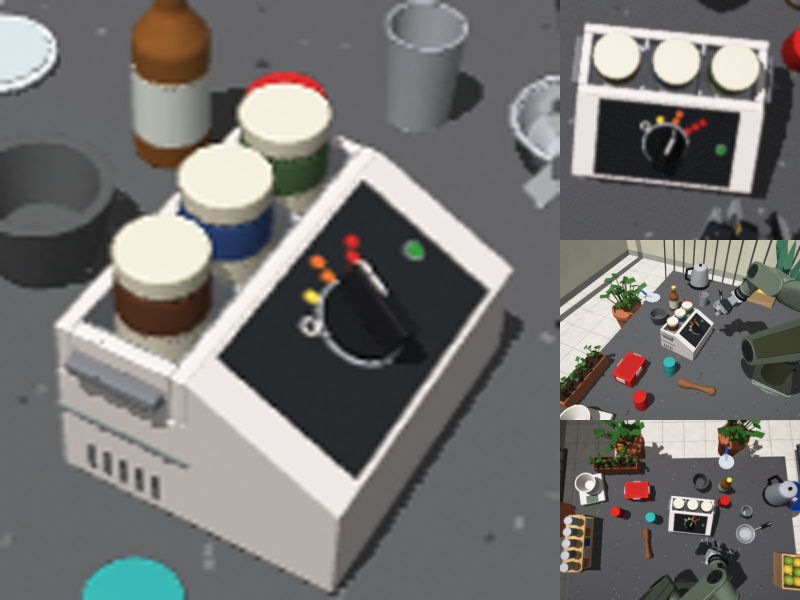

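The jars stand upright, one to a cell. The pointer (white line, top inset about (671,145)) points at the two orange dots, and the gripper is clear of everything. I'm handing in.

```bash
python3 -c "
from bench import manip
print(manip.hand_in())"
```

```text
the job is handed in; nothing more can be done
None
```

I stood jar_up in the middle cell and jar_low in the left cell, turned the dial to the two-dot (orange) setting, and handed the job in at about 22.5 s; the final pictures show both jars upright, the pointer at orange and nothing else disturbed, but hand-in returned no verdict.

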